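# Load the overhanging bottle tray on the scale without tipping it

## Task

Fill the light cardboard tray on the scale with the two stubby bottles and the two small bottles, one upright in each cell: the heavy stubby ones in the two middle cells, the small ones in the two end cells. The tray overhangs the small scale pan on both sides, so load it in an order that never lets it tip, set each bottle down gently, and do not push the tray out of place; leave everything else on the bench where it stands.

Things in the scene. Friction and masses are not known exactly. Their poses are not given: they have to be found in the camera images.
- scale: Bench scale, fixed: grey housing 215 x 150 mm and 46 mm high (from 125 mm on its -x side, where the display is, to 90 mm on its +x side), with a flat steel pan 130 x 130 mm centred over the origin, pan top 70 mm above the bench. Origin on the bench under the middle of the pan.
- tray: Cardboard tray, loose, 160 g (+-20 %), lying centred (8 mm) on the pan: 396 mm long (own y), 102 wide (x), 45 high, walls and floor 4. Cross walls 38 mm high make four equal cells in a row, all empty. It overhangs the pan by 133 mm at each end and tips once the centre of mass of tray and bottles is over 65 mm from the pan's middle; a first bottle in an end cell tips it. Origin: centre of its underside.
- cell0 (a point): End cell at the tray's -y end (147 mm from its middle): the point is on the floor of the tray, at the middle of one of its four cells; each cell is 94 x 94 mm inside, its floor 74 mm above the bench.
- cell1 (a point): Middle cell on the tray's -y side (49 mm from its middle): the point is on the floor of the tray, at the middle of one of its four cells; each cell is 94 x 94 mm inside, its floor 74 mm above the bench.
- cell2 (a point): Middle cell on the tray's +y side (49 mm from its middle): the point is on the floor of the tray, at the middle of one of its four cells; each cell is 94 x 94 mm inside, its floor 74 mm above the bench.
- cell3 (a point): End cell at the tray's +y end (147 mm from its middle): the point is on the floor of the tray, at the middle of one of its four cells; each cell is 94 x 94 mm inside, its floor 74 mm above the bench.
- tray_end0 (a point): Middle of the top edge of the tray's -y end wall (115 mm above the bench).
- tray_end1 (a point): Middle of the top edge of the tray's +y end wall (115 mm above the bench).
- stubby_a_mid (a point): Stubby bottle, brown glass, standing, 168 mm high, 520 g (+-10 %: the heavier kind). Body 64 mm in diameter up to 85 mm, shoulder narrowing to 120 mm, then a neck whose top 42 mm are a smooth aluminium screw capsule 28 mm in diameter: the place to grip. Point on the axis half-way up (84 mm above its base).
- stubby_b_mid (a point): The other one. Stubby bottle, brown glass, standing, 168 mm high, 520 g (+-10 %: the heavier kind). Body 64 mm in diameter up to 85 mm, shoulder narrowing to 120 mm, then a neck whose top 42 mm are a smooth aluminium screw capsule 28 mm in diameter: the place to grip. Point on the axis half-way up (84 mm above its base).
- mini_a_mid (a point): Small bottle, brown glass, standing, 154 mm high, 300 g (+-10 %). Body 50 mm in diameter up to 72 mm, shoulder narrowing to 106 mm, then a neck whose top 42 mm are a smooth aluminium screw capsule 28 mm in diameter: the place to grip. Point on the axis half-way up (77 mm above its base).
- mini_b_mid (a point): The other one. Small bottle, brown glass, standing, 154 mm high, 300 g (+-10 %). Body 50 mm in diameter up to 72 mm, shoulder narrowing to 106 mm, then a neck whose top 42 mm are a smooth aluminium screw capsule 28 mm in diameter: the place to grip. Point on the axis half-way up (77 mm above its base).
- wine_a_mid (a point): Bystander: full-size wine bottle, green glass, standing, 300 mm high, body 76 mm in diameter up to 185 mm, neck 30 mm from 235 mm up. Point on its axis at 150 mm. Not to be moved.
- wine_b_mid (a point): Bystander: another full-size wine bottle, green glass, standing, 300 mm high, body 76 mm in diameter up to 185 mm, neck 30 mm from 235 mm up. Point on its axis at 150 mm. Not to be moved.
- can_mid (a point): Bystander: plain aluminium drinks can, 66 mm in diameter, 115 mm high, standing among the bottles. Point at its centre.
- jar_mid (a point): Bystander: glass jar with dark lid, 72 mm in diameter, 95 mm high, standing among the bottles. Point at its centre.
- tub_mid (a point): Bystander: white plastic tub with lid, 110 mm in diameter, 110 mm high. Point at its centre.
- tape: Bystander: roll of packing tape lying flat, 104 mm in diameter, 50 mm high. Origin: centre of its underside.
- corkscrew: Bystander: corkscrew with wooden cross handle lying flat, 95 x 110 mm, 22 mm high. Origin on the bench under the middle of its handle; the spike points along its x axis.
- carton_mid (a point): Bystander: small closed carton, 150 x 110 x 90 mm high. Point at its centre.
- stubby_a: The same bottle as stubby_a_mid; origin at the centre of its base.
- stubby_b: The same bottle as stubby_b_mid; origin at the centre of its base.
- mini_a: The same bottle as mini_a_mid; origin at the centre of its base.
- mini_b: The same bottle as mini_b_mid; origin at the centre of its base.

How it is judged (in metres and radians):
At the end, for the whole second after the job is handed in: One bottle in each cell, on the tray floor (8 mm), upright (7 degrees), at rest and released: stubby bottles in the two middle cells, small ones in the two end cells; the tray level (2.3 degrees) on the pan, neither end more than 25 mm from its start (x of stubby_a_mid in the frame of tray between -0.035 and 0.035 m and z of stubby_a_mid in the frame of tray between 0.08 and 0.096 m and angle between each of stubby_a_mid, stubby_b_mid, mini_a_mid, mini_b_mid's own z axis and vertical below 0.12 rad and linear speed of each of stubby_a, stubby_b, mini_a, mini_b, tray below 0.02 m/s and x of stubby_b_mid in the frame of tray between -0.035 and 0.035 m and z of stubby_b_mid in the frame of tray between 0.08 and 0.096 m and x of mini_a_mid in the frame of tray between -0.035 and 0.035 m and z of mini_a_mid in the frame of tray between 0.073 and 0.089 m and x of mini_b_mid in the frame of tray between -0.035 and 0.035 m and z of mini_b_mid in the frame of tray between 0.073 and 0.089 m and ((y of stubby_a_mid in the frame of tray between 0.01 and 0.09 m and y of stubby_b_mid in the frame of tray between -0.09 and -0.01 m) or (y of stubby_b_mid in the frame of tray between 0.01 and 0.09 m and y of stubby_a_mid in the frame of tray between -0.09 and -0.01 m)) and ((y of mini_a_mid in the frame of tray between 0.108 and 0.188 m and y of mini_b_mid in the frame of tray between -0.188 and -0.108 m) or (y of mini_b_mid in the frame of tray between 0.108 and 0.188 m and y of mini_a_mid in the frame of tray between -0.188 and -0.108 m)) and angle between tray's own z axis and vertical below 0.04 rad and z of tray in the frame of scale between 0.062 and 0.08 m and distance of each of tray_end0, tray_end1 from where it was at the start of the episode below 0.025 m); the robot touches nothing.
It fails at once if the tray tips (more than 6 degrees) (angle between tray's own z axis and vertical above 0.105 rad).
It fails at once if the tray is pushed or swung on the scale (an end moves more than 30 mm from where it was) (distance of any of tray_end0, tray_end1 from where it was at the start of the episode above 0.03 m).
It fails at once if one of the four bottles is knocked or laid over (leans more than 45 degrees) (angle between any of stubby_a_mid, stubby_b_mid, mini_a_mid, mini_b_mid's own z axis and vertical above 0.785 rad).
It fails at once if a bottle is dropped or rammed into the tray (a blow of more than 60 N) (contact force between any of stubby_a, stubby_b, mini_a, mini_b and tray above 60 N).
It fails at once if something else on the bench is shifted or knocked over (moves more than 30 mm) (distance of any of wine_a_mid, wine_b_mid, can_mid, jar_mid, tub_mid, tape, corkscrew, carton_mid from where it was at the start of the episode above 0.03 m).
It also fails if it takes over 70 s, if anything falls off the work surface, if the arm or the gripper's body presses on something with over 40 N, if the wrist force passes 120 N, or if a joint passes its speed limit or range.

## Robot

A 6-joint arm with a two-finger parallel gripper is mounted at the origin on the work surface. World frame = base frame: x ahead of the robot, y to its left, z up, the work surface at z = 0. Lengths are in m, angles in degrees, forces in N, time in s.
With the tool pointing down it reaches from about 0.25 to 0.725 m from the base axis. Payload 9.7 kg.
Tool frame: the origin (TCP) lies on the centre line of the jaws, within the pads' length; the fingertips stand bot.nose_length ahead of it and the grasp point (between the pads) lies 11 mm behind it (bot.nose_length is the distance from the TCP to the fingertips, in m); z points along the fingers, y is the line along which they close (so a half turn about z gives the same grasp; the last joint's range is limited). The gripper opens to 85 mm and grips with 20 to 120 N. Pads are 22 mm wide; open, the fingers measure 114 mm over their backs; the gripper's body (76 mm by 85 mm) begins 54 mm behind the grasp point. The pads swing forward as they close: fully open they stand 13 mm farther back than shut.
Start: joints at [-72.078, 4.979, 10.078, 95.1, 0, 90], TCP at [0.169, -0.523, 0.214] pointing down, gripper open.
Joint ranges: [-179.16, 179.16], [-48.56, 103.87], [-65.8, 70.77], [-126.05, 130.52], [-82.76, 87.17], [-180, 180]. Speed limits (degrees/s): [127.2, 127.2, 147.25, 180, 180, 180].

## Interface

Orientations are given as [roll, pitch, yaw] about the fixed x, y, z axes, in that order (R = Rz(yaw) Ry(pitch) Rx(roll)).
In Python, from workcell import bot gives the robot as it stands. The module is installed in compiled form; this text tells all that it offers.
- The arm moves only by the shell command python3 -m inch 'ROWS' [OPENING] [FORCE]. ROWS is JSON, a list of rows, each a list of 4 numbers: the shift along the world's x, y, z in cm, then the turn about the world's z in degrees. A call has exactly 8 rows; each row is the pose to reach, as a shift and turn from the pose commanded when the call began; what a row does not reach only later rows make up. A row lasts 1/8 s, in which the tool goes at most 62.5 mm and 10.7 degrees, less where a joint would pass 70% of its speed; a pose out of reach is approached as far as the arm can. A call with a gripper value outside its range is refused whole. OPENING is the finger opening in cm, from 0 to 8.54, set as the call begins (- or left out, the last holds). The fingers move at their own pace and stop on an object; FORCE is the grip in N (left out, the last holds). Time passes only in rows, so rows that repeat a pose let the fingers close, or fill a call up. It gives the time, the measured TCP pose, the force, the opening and the grip force at its end, in the units of the state.
- bot.get_obs(): the state, without advancing time (a new reading comes with each control period).
- bot.camera(name): name is "scene" or "top" or "wrist"; returns a dict with "img" (400x640x3 uint8, red, green, blue), "fovy" (degrees; the focal length in pixels is half the picture's height over the tangent of half this angle, whatever the lens; pixels are square), "cx", "cy" (the principal point, pixels), "R" (3x3) and "t" (3): a world point X has camera coordinates R X + t; the wrist camera has in their place "mount" (4x4, takes a point from camera to tool coordinates, whose origin is the TCP and whose axes are the flange's). Camera axes: x right, y down, z forward; pixel columns grow to the right and rows downward; lengths in m; the calibration is good to about 2 mm. A picture is of the moment at which its call begins: read the wrist's pose just before it. There is no depth.
- bot.job_done(): hands the job in; it is judged then, once.
Trained networks look in a picture, given as the dict that the camera call returned (one of the last four; its "shot" number tells which), for a name from the list of things; names that differ only in an ending like _2 or _b are one class to them, and where a whole thing is asked for, a point or a joint stands for the part that bears it (a point fixed in the world has none). Each returns a list of dicts, best first, with "score" (0 to 1); they miss things now and then, are a little off and sometimes report something else, mostly with a low value. They report only what shows in the picture. A call takes as long as a camera call.
- bot.find_in(thing, picture): "point" ([column, row] in pixels, amid what is visible of it).
- bot.landmark_of(thing, picture): "point" ([column, row] in pixels: a listed point, or the origin of a listed thing).
The state is a dict: "time": time; "q": joint angles; "qd": joint speeds; "joint_efforts": joint torques, N m; "ee_pos": TCP position; "tcp_rot": TCP orientation; "wrist_force": force on the tool from outside, world axes, zero at the start; "torque": the same for the moment, N m; "opening": finger opening in m; "grasp_force": force on a finger pad.
Only numpy, scipy, OpenCV 4.12 (cv2) and the standard library are available. Lean on these libraries where they do the work, as an engineer would, in place of code of your own. Each camera call takes 0.05 s, during which the arm holds its last target. There are 200 camera calls.

## Working session

There is one attempt and no reset: what is moved stays moved. The work goes in short steps, Python scripts to look and compute and a shell command to move; the robot and the scene stay as the last step left them, time stands still between calls to the robot, and variables do not carry over. Pictures are saved under pics/ and viewed, at most 13 in all, crops included, and the job is handed in when it is done.

```bash
mkdir -p pics
cat > h.py <<'E'
import numpy as np, cv2
from workcell import bot
def ray(c,p):
    f=c["img"].shape[0]/2/np.tan(np.radians(c["fovy"])/2)
    d=np.array([(p[0]-c["cx"])/f,(p[1]-c["cy"])/f,1.]);R=np.array(c["R"]);t=np.array(c["t"])
    return -R.T@t, R.T@d
def atz(c,p,z):
    o,d=ray(c,p); return o+d*(z-o[2])/d[2]
def save(c,n): cv2.imwrite(f"pics/{n}.png",c["img"][:,:,::-1])
E
python3 - <<'E'
from h import *
np.set_printoptions(precision=3,suppress=True)
o=bot.get_obs();print(o["time"],o["ee_pos"],o["tcp_rot"],o["opening"],bot.nose_length)
cs={n:bot.camera(n) for n in("top","scene")}
Z=dict(stubby_a_mid=.084,mini_a_mid=.077,wine_a_mid=.15,can_mid=.0575,jar_mid=.0475,tub_mid=.055,tape=0,corkscrew=0,carton_mid=.045,cell0=.074,cell1=.074,cell2=.074,cell3=.074,tray_end0=.115,tray_end1=.115,tray=.07,scale=0)
for n,c in cs.items():
    save(c,n+"0"); print(n,-np.array(c["R"]).T@c["t"])
    for k,z in Z.items():
        for r in bot.landmark_of(k,c)[:4]: print(k,round(r["score"],2),np.round(r["point"]),atz(c,r["point"],z)[:2])
E
```

```text
0.0 [ 0.169 -0.523  0.213] [-179.921    0.      17.922] 0.08582415211235726 0.008
top [0.453 0.008 1.88 ]
stubby_a_mid 0.59 [206. 193.] [0.576 0.363]
stubby_a_mid 0.17 [291. 182.] [0.617 0.069]
mini_a_mid 0.72 [406. 232.] [ 0.449 -0.331]
mini_a_mid 0.53 [346. 174.] [ 0.649 -0.124]
wine_a_mid 0.56 [156. 216.] [0.492 0.512]
wine_a_mid 0.48 [319. 250.] [ 0.384 -0.028]
can_mid 0.65 [216. 240.] [0.414 0.328]
can_mid 0.43 [361. 170.] [ 0.667 -0.175]
jar_mid 0.62 [357. 239.] [ 0.423 -0.166]
jar_mid 0.38 [343. 126.] [ 0.824 -0.111]
tub_mid 0.65 [458. 211.] [ 0.524 -0.52 ]
tub_mid 0.19 [291. 182.] [0.618 0.071]
tape 0.7 [158. 213.] [0.507 0.552]
tape 0.63 [317. 250.] [ 0.379 -0.026]
corkscrew 0.63 [243. 268.] [0.312 0.241]
corkscrew 0.47 [345. 173.] [ 0.658 -0.123]
carton_mid 0.46 [306. 175.] [0.647 0.019]
cell0 0.93 [263. 186.] [0.603 0.168]
cell0 0.91 [320. 179.] [ 0.631 -0.03 ]
cell0 0.77 [347. 173.] [ 0.651 -0.125]
cell0 0.7 [290. 180.] [0.625 0.073]
cell1 0.93 [263. 186.] [0.603 0.168]
cell1 0.91 [320. 179.] [ 0.631 -0.03 ]
cell1 0.77 [347. 173.] [ 0.651 -0.125]
cell1 0.7 [290. 180.] [0.
[... 1647 characters left out ...]
265.] [0.611 0.162]
cell2 0.69 [285. 227.] [ 0.632 -0.031]
cell2 0.67 [263. 209.] [ 0.637 -0.125]
cell3 0.85 [314. 248.] [0.621 0.078]
cell3 0.76 [337. 265.] [0.611 0.162]
cell3 0.69 [285. 227.] [ 0.632 -0.031]
cell3 0.67 [263. 209.] [ 0.637 -0.125]
tray_end0 0.93 [243. 195.] [ 0.66  -0.185]
tray_end0 0.73 [358. 271.] [0.599 0.225]
tray_end0 0.62 [211. 125.] [ 0.554 -0.478]
tray_end0 0.46 [268. 155.] [ 0.503 -0.246]
tray_end1 0.93 [243. 195.] [ 0.66  -0.185]
tray_end1 0.73 [358. 271.] [0.599 0.225]
tray_end1 0.62 [211. 125.] [ 0.554 -0.478]
tray_end1 0.46 [268. 155.] [ 0.503 -0.246]
tray 0.83 [301. 238.] [0.622 0.025]
tray 0.61 [262. 211.] [ 0.641 -0.125]
scale 0.89 [298. 247.] [0.628 0.016]
```

```bash
python3 -c "
import cv2,numpy as np
a=cv2.imread('pics/top0.png');b=cv2.imread('pics/scene0.png');cv2.imwrite('pics/both.png',cv2.resize(np.vstack([a,b]),(480,600)))"
```

```text
(no output)
```

View pics/top0.png

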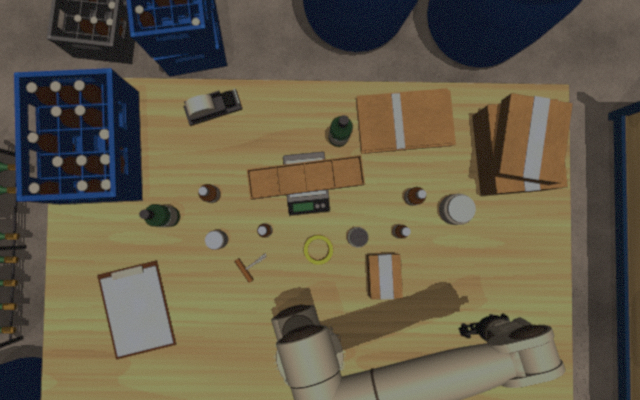

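View pics/scene0.png

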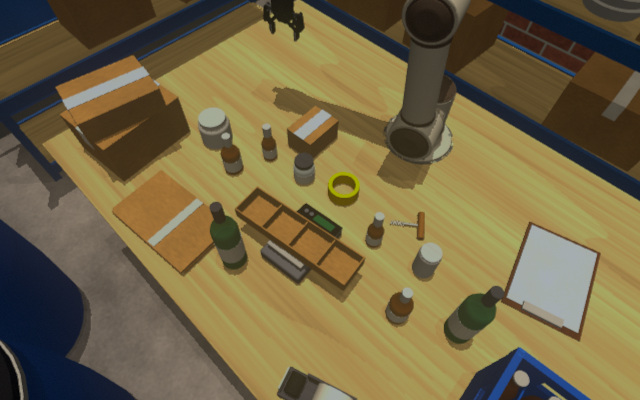

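The top view shows the stubbies at (208,193) and (416,195), and the minis at (264,230) and (401,231). The tray is centred near (306,178), with wine bottles at (340,130) and (160,215). The scene view shows the matching caps at about (407,294), (226,140), (379,218) and (267,128). Next I'll triangulate the caps.

Run:
```python
from h import *
np.set_printoptions(precision=4,suppress=True)
ct,cs=bot.camera("top"),bot.camera("scene")
def tri(p,q):
    A=[];b=[]
    for c,x in((ct,p),(cs,q)):
        o,d=ray(c,x);d/=np.linalg.norm(d);P=np.eye(3)-np.outer(d,d);A.append(P);b.append(P@o)
    return np.linalg.lstsq(np.vstack(A),np.hstack(b),rcond=None)[0]
def proj(c,X):
    f=200/np.tan(np.radians(c["fovy"])/2);v=np.array(c["R"])@X+c["t"];return f*v[:2]/v[2]+[c["cx"],c["cy"]]
def cap(c,g,r=9):
    im=c["img"].astype(float);x,y=np.round(g).astype(int);w=im[y-r:y+r+1,x-r:x+r+1]
    s=w.min(2); m=(s>0.6*s.max()); n,l,st,ce=cv2.connectedComponentsWithStats(m.astype(np.uint8))
    k=1+np.argmin([np.hypot(*(ce[i]-r))-0.3*min(st[i,4],20) for i in range(1,n)])
    return ce[k]+[x-r,y-r],st[k,4]
for n,xy,h in(("SL",(.577,.362),.168),("SR",(.566,-.361),.168),("ML",(.447,.17),.154),("MR",(.448,-.326),.154)):
    if n=="ML": xy=atz(ct,(264,230),.154)[:2]
    X=np.array([*xy,h-.02]);a,na=cap(ct,proj(ct,X));b,nb=cap(cs,proj(cs,X))
    print(n,proj(ct,X),a,na,proj(cs,X),b,nb,"top@h",atz(ct,a,h)[:2],"scene@h-.02",atz(cs,b,h-.02)[:2],"tri",tri(a,b))
# tray ends/cells
for k in("cell0","tray_end0"):
    for c in(ct,cs): print(k,[np.round(atz(c,r["point"],.074 if k=="cell0" else .115)[:2],3) for r in bot.landmark_of(k,c)[:4]])
# crops
def crop(c,x,y,w=60):return cv2.resize(c["img"][y-w//2:y+w//2,x-w//2:x+w//2,::-1],(290,290))
cv2.imwrite("pics/caps.png",np.vstack([np.hstack([crop(c,*p,40) for p in ps]) for c,ps in((ct,((208,193),(264,230))),(cs,((405,300),(378,225))))]))
```

```text
SL [202.3347 191.3312] [201.9365 190.4603] 63 [405.4998 295.7003] [407.3458 291.8505] 107 top@h [0.5784 0.3593] scene@h-.02 [0.5656 0.359 ] tri [0.5772 0.3598 0.1728]
SR [418.3752 196.8235] [422.6933 193.    ] 75 [228.8025 139.2559] [225.1538 135.5769] 52 top@h [ 0.5776 -0.3711] scene@h-.02 [ 0.5645 -0.3815] tri [ 0.5749 -0.369   0.1666]
ML [264.5054 229.9955] [261.45   230.0667] 60 [374.6479 217.6942] [379.2532 215.3797] 79 top@h [0.4498 0.1627] scene@h-.02 [0.4348 0.1587] tri [0.4488 0.1639 0.1574]
MR [407.1601 231.9153] [408.0714 231.2449] 98 [264.1974 128.6003] [265.9259 125.8148] 54 top@h [ 0.4503 -0.3252] scene@h-.02 [ 0.4357 -0.3313] tri [ 0.4471 -0.3229  0.1495]
cell0 [array([0.624, 0.063]), array([ 0.656, -0.115]), array([0.619, 0.167]), array([ 0.637, -0.017])]
cell0 [array([ 0.654, -0.126]), array([0.609, 0.171]), array([ 0.634, -0.016]), array([ 0.302, -0.246])]
tray_end0 [array([0.614, 0.206]), array([ 0.658, -0.181])]
tray_end0 [array([ 0.653, -0.181]), array([0.605, 0.213]), array([0.504, 0.193]), array([0.481, 0.514])]
```

View pics/caps.png

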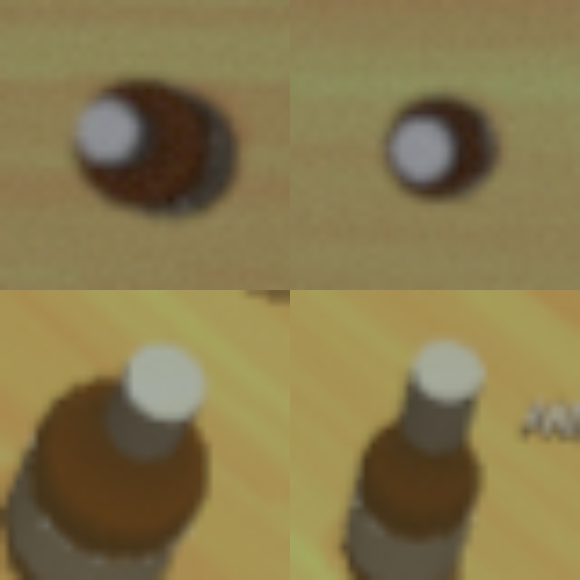

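```bash
python3 -m inch '[[5,2,1,0],[10,4,2,0],[16,6,3,0],[22,8.3,4,0],[28,10.6,4,0],[34,12.9,4,0],[39,14.8,4,0],[40.6,15.4,4,0]]' 7
cat >> h.py <<'E'
def tray():
    c=bot.camera("top"); h=cv2.cvtColor(c["img"],cv2.COLOR_RGB2HSV)
    return c,h
def wristcam():
    from scipy.spatial.transform import Rotation as Ro
    o=bot.get_obs();c=bot.camera("wrist");M=np.array(c["mount"])
    T=np.eye(4);T[:3,:3]=Ro.from_euler("xyz",o["tcp_rot"],degrees=True).as_matrix();T[:3,3]=o["ee_pos"]
    W=np.linalg.inv(T@M);c["R"],c["t"]=W[:3,:3],W[:3,3];return o,c
def proj(c,X):
    f=200/np.tan(np.radians(c["fovy"])/2);v=np.array(c["R"])@X+c["t"];return f*v[:2]/v[2]+[c["cx"],c["cy"]]
E
python3 - <<'E'
from h import *
o,c=wristcam();print(o["ee_pos"],o["tcp_rot"],proj(c,np.array([.5755,-.369,.168])))
ct=bot.camera("top")
cv2.imwrite("pics/w1.png",np.hstack([c["img"][:,:,::-1][::2,::2],cv2.resize(ct["img"][130:220,230:380,::-1],(333,200))]))
for n in("stubby_a_mid","stubby_a"): print(n,[(r["score"],r["point"]) for r in bot.landmark_of(n,c)[:2]])
save(c,"w1full");save(ct,"top1")
E
```

```text
time: 3.1
ee_pos: [0.5783, -0.3672, 0.2523]
tcp_rot: [-179.9, 0.0, 18.1]
wrist_force: [-0.6, -0.4, 0.1]
opening: 0.0699
grasp_force: 0.0
[ 0.57825299 -0.3671908   0.252346  ] [-1.79917292e+02  4.09220538e-02  1.81111474e+01] [318.90468274 199.13613668]
stubby_a_mid []
stubby_a [(0.82, [316.7, 151.6])]
```

View pics/w1.png

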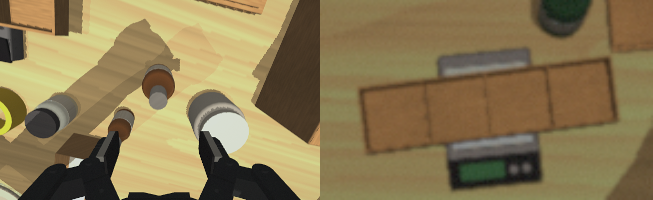

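```bash
python3 -m inch '[[0,0,-1,0],[0,0,-3,0],[0,0,-5,0],[0,0,-7,0],[0,0,-9,0],[0,0,-11,0],[0,0,-11.8,0],[0,0,-11.8,0]]'
python3 - <<'E'
from h import *
o,c=wristcam();save(c,"w2")
P=[(248.5,169.6),(360.6,156.6),(364.2,184.5),(252,198.9)]
ct=bot.camera("top");X=np.array([atz(ct,p,.115)[:2] for p in P]);m=X.mean(0)
ydir=(X[0]+X[3]-X[1]-X[2])/2;L=np.linalg.norm(ydir);u=ydir/L
print(X,m,L,np.linalg.norm(X[0]-X[3]))
for i,s in enumerate((-.147,-.049,.049,.147)): print(i,m+s*u)
E
```

```text
time: 4.3
ee_pos: [0.5744, -0.3696, 0.1358]
tcp_rot: [-180.0, 0.0, 17.9]
wrist_force: [-0.4, 0.1, 0.1]
opening: 0.07
grasp_force: 0.0
[[ 0.65528909  0.21327361]
 [ 0.70426012 -0.16944872]
 [ 0.6084783  -0.18225308]
 [ 0.55530093  0.19983426]] [0.63083211 0.01535152] 0.3858005061696033 0.1008873021589643
0 [ 0.65029271 -0.13035464]
1 [ 0.63731898 -0.0332172 ]
2 [0.62434525 0.06392024]
3 [0.61137151 0.16105768]
```

View pics/w2.png

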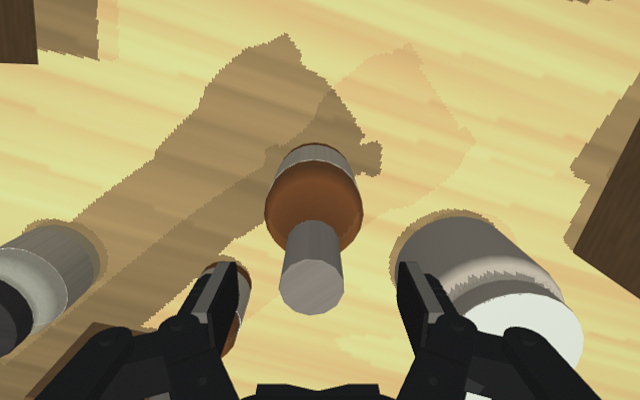

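```bash
python3 -m inch '[[0,0,0,0],[0,0,0,0],[0,0,0,0],[0,0,0,0],[0,0,0,0],[0,0,0,0],[0,0,0.3,0],[0,0,0.8,0]]' 2.2 50
python3 -m inch '[[0,0,1,0],[0,0,3,0],[0,0,5.5,0],[0,0,8,0],[0,0,11,0],[0,0,13.5,0],[0,0,15,0],[0,0,15.2,0]]'
```

```text
time: 5.4
ee_pos: [0.5748, -0.3691, 0.1427]
tcp_rot: [-179.9, 0.1, 17.9]
wrist_force: [-1.6, 0.8, -5.6]
opening: 0.0259
grasp_force: 49.5
time: 6.4
ee_pos: [0.5755, -0.3695, 0.2974]
tcp_rot: [179.9, -0.1, 17.9]
wrist_force: [0.1, -0.2, -6.5]
opening: 0.0257
grasp_force: 49.9
```

```bash
python3 -m inch '[[0.4,2,0,0],[1.2,6.5,0,0],[2.2,12,0,0],[3.3,18,0,0],[4.4,24,0,0],[5.4,29.5,0,0],[6,32.8,0,0],[6.2,33.9,0,0]]'
python3 -m inch '[[0,0,-0.5,0],[0,0,-1.5,0],[0,0,-2,0],[0,0,-2,0],[0,0,-2,0],[0,0,-2,0],[0,0,-2,0],[0,0,-2,0]]'
python3 - <<'E'
from h import *
o,c=wristcam();s=bot.camera("scene")
cv2.imwrite("pics/p1.png",np.hstack([c["img"][:,:,::-1],cv2.resize(s["img"][150:350,180:440,::-1],(520,400))])[:, :]);im=cv2.imread("pics/p1.png");cv2.imwrite("pics/p1.png",cv2.resize(im,(800,276)))
E
```

```text
time: 7.4
ee_pos: [0.6373, -0.0281, 0.2952]
tcp_rot: [-180.0, 0.1, 18.1]
wrist_force: [1.1, -0.7, -5.4]
opening: 0.0258
grasp_force: 50.1
time: 8.4
ee_pos: [0.6373, -0.0303, 0.2761]
tcp_rot: [180.0, -0.0, 17.9]
wrist_force: [0.6, 0.1, -5.6]
opening: 0.0259
grasp_force: 50.0
```

View pics/p1.png

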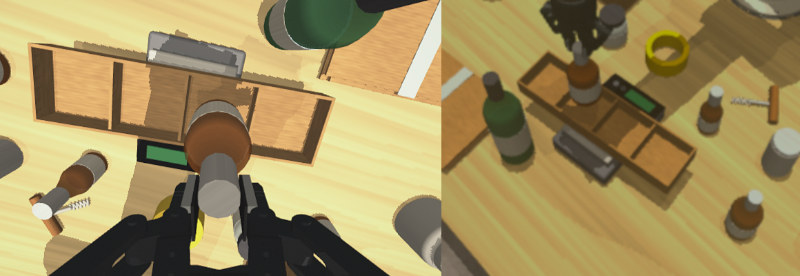

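Run:
```python
from h import *
o,c=wristcam();k=1160/800
for p in((31,42),(335,97),(314,165),(37,121)): print(p,atz(c,np.array(p)*k,.115)[:2].round(4))
for i,s in enumerate((-.147,-.049,.049,.147)): print(i,(proj(c,np.array([.631-.13*s,.018+.991*s,.074]))/k).round(1))
```

```text
(31, 42) [0.6558 0.218 ]
(335, 97) [ 0.7093 -0.168 ]
(314, 165) [ 0.6104 -0.1842]
(37, 121) [0.5549 0.2036]
0 [281.7 120.8]
1 [219.1 109.5]
2 [154.4  97.9]
3 [87.6 85.8]
```

```bash
python3 -m inch '[[0.1,0,-1,0],[0.1,0,-2,0],[0.1,0,-3,0],[0.1,0,-4,0],[0.1,0,-5,0],[0.1,0,-5.7,0],[0.1,0,-6.1,0],[0.1,0,-6.3,0]]'
python3 -m inch '[[0,0,-0.05,0],[0,0,-0.1,0],[0,0,-0.15,0],[0,0,-0.2,0],[0,0,-0.2,0],[0,0,-0.2,0],[0,0,-0.2,0],[0,0,-0.2,0]]'
```

```text
time: 9.55
ee_pos: [0.6383, -0.0303, 0.2129]
tcp_rot: [180.0, -0.0, 17.9]
wrist_force: [-0.3, -0.1, -5.1]
opening: 0.0259
grasp_force: 50.1
time: 10.55
ee_pos: [0.6383, -0.0303, 0.211]
tcp_rot: [-180.0, -0.0, 17.9]
wrist_force: [0.0, 0.6, -6.0]
opening: 0.0256
grasp_force: 50.1
```

```bash
python3 -m inch '[[0,0,-0.03,0],[0,0,-0.06,0],[0,0,-0.09,0],[0,0,-0.12,0],[0,0,-0.15,0],[0,0,-0.15,0],[0,0,-0.15,0],[0,0,-0.15,0]]'
```

```text
time: 11.55
ee_pos: [0.6385, -0.0302, 0.2106]
tcp_rot: [180.0, -0.1, 17.9]
wrist_force: [-1.1, 2.5, 4.6]
opening: 0.0259
grasp_force: 51.2
```

```bash
python3 -m inch '[[0,0,0,0],[0,0,0,0],[0,0,0,0],[0,0,0,0],[0,0,0.3,0],[0,0,1.5,0],[0,0,4,0],[0,0,7,0]]' 6
python3 -m inch '[[-0.4,2.5,1,0],[-1.2,8,1,0],[-2.1,14,1,0],[-3.1,20,1,0],[-4,26,0,0],[-5,32,-1,0],[-5.8,37.5,-3,0],[-6,39,-3,0]]' 7
python3 - <<'E'
from h import *
o,c=wristcam();s=bot.camera("scene");print(o["ee_pos"],proj(c,np.array([.578,.36,.168]))*.69)
cv2.imwrite("pics/p2.png",cv2.resize(np.hstack([c["img"][:,:,::-1],cv2.resize(s["img"][150:350,180:440,::-1],(520,400))]),(800,276)))
E
```

```text
time: 12.55
ee_pos: [0.638, -0.0303, 0.2809]
tcp_rot: [180.0, -0.0, 17.9]
wrist_force: [1.2, 0.1, 0.8]
opening: 0.0598
grasp_force: 0.0
time: 13.55
ee_pos: [0.6095, 0.2769, 0.2514]
tcp_rot: [-177.8, 0.2, 23.5]
wrist_force: [-0.4, -0.3, 0.2]
opening: 0.0698
grasp_force: 0.0
[0.60950757 0.27690589 0.25144858] [138.70643802 129.9736068 ]
```

View pics/p2.png

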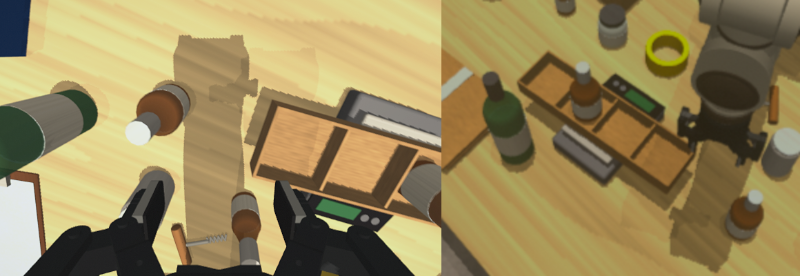

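```bash
python3 -m inch '[[0,0,0,0],[0,0,0,0],[0,0,0,0],[0,0,0,0],[0,0,0,0],[0,0,0,0],[0,0,0,0],[0,0,0,0]]'
```

```text
time: 14.65
ee_pos: [0.609, 0.277, 0.2528]
tcp_rot: [-177.8, 0.1, 23.5]
wrist_force: [0.4, -0.1, 0.5]
opening: 0.07
grasp_force: 0.0
```

```bash
python3 -c "
from workcell import bot
print([round(x,1) for x in bot.get_obs()['q']])"
```

```text
[np.float64(23.4), np.float64(24.5), np.float64(38.0), np.float64(103.7), np.float64(2.2), np.float64(179.9)]
```

```bash
python3 -m inch '[[0,0,0,10],[0,0,0,20],[0,0,0,30],[0,0,0,40],[0,0,0,50],[0,0,0,60],[0,0,0,60],[0,0,0,60]]'
python3 - <<'E'
from h import *
o,c=wristcam();print(o["q"][5],proj(c,np.array([.578,.36,.168])));save(c,"w3")
w=c["img"];p=np.round(proj(c,np.array([.578,.36,.168]))).astype(int)
s=w.min(2).astype(float);m=np.zeros_like(s);m[max(0,p[1]-50):p[1]+50,p[0]-50:p[0]+50]=1
b=(s*m>170).astype(np.uint8);n,l,st,ce=cv2.connectedComponentsWithStats(b)
print([(st[i,4],ce[i].round(1),atz(c,ce[i],.168)[:2].round(4)) for i in range(1,n) if st[i,4]>100])
E
```

```text
time: 15.65
ee_pos: [0.6091, 0.277, 0.2528]
tcp_rot: [-177.8, 0.1, 83.3]
wrist_force: [0.2, -0.1, 0.7]
opening: 0.0698
grasp_force: 0.0
120.68075098135105 [263.83415483  83.12328842]
[(np.int32(1363), array([257.7,  84.5]), array([0.5738, 0.3596]))]
```

```bash
python3 -m inch '[[-1,2.5,0,0],[-2.2,5.5,0,0],[-3,7.8,0,0],[-3.25,8.3,0,0],[-3.25,8.3,0,0],[-3.25,8.3,-1.5,0],[-3.25,8.3,-3,0],[-3.25,8.3,-3,0]]'
python3 - <<'E'
from h import *
o,c=wristcam();print(o["ee_pos"]);cv2.imwrite("pics/w4.png",c["img"][::2,::2,::-1])
E
```

```text
time: 16.7
ee_pos: [0.5766, 0.3588, 0.2218]
tcp_rot: [-177.7, 0.2, 83.4]
wrist_force: [0.1, 0.0, 0.2]
opening: 0.0697
grasp_force: 0.0
[0.57661981 0.35875535 0.22180929]
```

View pics/w4.png

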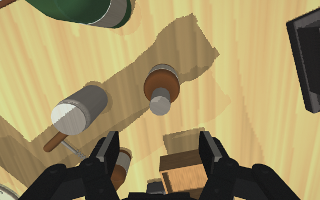

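```bash
python3 -m inch '[[0,0,-1,0],[0,0,-2.5,0],[0,0,-4,0],[0,0,-5.5,0],[0,0,-7,0],[0,0,-8.2,0],[0,0,-8.6,0],[0,0,-8.6,0]]'
python3 -m inch '[[0,0,0,0],[0,0,0,0],[0,0,0,0],[0,0,0,0],[0,0,0,0],[0,0,0,0],[0,0,0,0],[0,0,0,0]]' 2.2 50
python3 -m inch '[[0,0,1,0],[0,0,3,0],[0,0,5.5,0],[0,0,8,0],[0,0,11,0],[0,0,13.5,0],[0,0,15,0],[0,0,16,0]]'
```

```text
time: 17.75
ee_pos: [0.5765, 0.36, 0.1368]
tcp_rot: [-177.8, 0.1, 83.5]
wrist_force: [0.4, 0.3, 0.4]
opening: 0.0702
grasp_force: 0.0
time: 18.75
ee_pos: [0.5767, 0.3601, 0.1375]
tcp_rot: [-177.8, 0.1, 83.5]
wrist_force: [-1.4, 0.7, 5.4]
opening: 0.0259
grasp_force: 49.3
time: 19.75
ee_pos: [0.5766, 0.3599, 0.2971]
tcp_rot: [-177.8, 0.1, 83.5]
wrist_force: [1.3, 0.4, -4.5]
opening: 0.0254
grasp_force: 49.7
```

```bash
python3 -m inch '[[0.4,-2,0,0],[1.2,-6.5,0,0],[2.1,-12,0,0],[3,-18,0,0],[3.9,-23.5,0,0],[4.6,-27.5,0,0],[4.85,-29,0,0],[4.9,-29.3,0,0]]'
python3 -m inch '[[0,0,-0.3,0],[0,0,-1,0],[0,0,-2,0],[0,0,-3,0],[0,0,-4,0],[0,0,-5,0],[0,0,-5.5,0],[0,0,-5.5,0]]'
python3 - <<'E'
from h import *
o,c=wristcam();s=bot.camera("scene")
cv2.imwrite("pics/p3.png",cv2.resize(np.hstack([c["img"][:,:,::-1],cv2.resize(s["img"][150:350,180:440,::-1],(520,400))]),(800,276)))
E
```

```text
time: 20.75
ee_pos: [0.6256, 0.0664, 0.2964]
tcp_rot: [-177.7, 0.1, 83.4]
wrist_force: [-0.4, -0.4, -5.7]
opening: 0.0257
grasp_force: 49.9
time: 21.75
ee_pos: [0.6254, 0.0669, 0.2415]
tcp_rot: [-177.7, 0.1, 83.5]
wrist_force: [0.4, 0.4, -4.6]
opening: 0.0254
grasp_force: 49.8
```

View pics/p3.png

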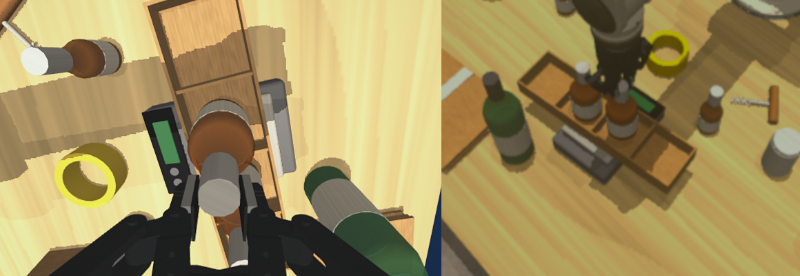

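```bash
python3 -m inch '[[0,0,-0.4,0],[0,0,-0.9,0],[0,0,-1.4,0],[0,0,-1.9,0],[0,0,-2.3,0],[0,0,-2.5,0],[0,0,-2.65,0],[0,0,-2.75,0]]'
python3 -m inch '[[0,0,-0.05,0],[0,0,-0.1,0],[0,0,-0.14,0],[0,0,-0.18,0],[0,0,-0.22,0],[0,0,-0.25,0],[0,0,-0.25,0],[0,0,-0.25,0]]'
```

```text
time: 22.85
ee_pos: [0.6256, 0.0669, 0.2143]
tcp_rot: [-177.8, 0.1, 83.5]
wrist_force: [-0.8, 0.2, -6.0]
opening: 0.0257
grasp_force: 49.9
time: 23.85
ee_pos: [0.6256, 0.0669, 0.2118]
tcp_rot: [-177.8, 0.1, 83.5]
wrist_force: [0.3, -0.4, -4.4]
opening: 0.0258
grasp_force: 49.9
```

```bash
python3 -m inch '[[0,0,-0.03,0],[0,0,-0.06,0],[0,0,-0.08,0],[0,0,-0.1,0],[0,0,-0.1,0],[0,0,-0.1,0],[0,0,-0.1,0],[0,0,-0.1,0]]'
```

```text
time: 24.85
ee_pos: [0.6256, 0.067, 0.2116]
tcp_rot: [-177.8, 0.1, 83.5]
wrist_force: [-2.5, -0.4, 5.8]
opening: 0.0256
grasp_force: 50.9
```

```bash
python3 -m inch '[[0,0,0,0],[0,0,0,0],[0,0,0,0],[0,0,0,0],[0,0,0.3,0],[0,0,1.5,0],[0,0,4,0],[0,0,7,0]]' 6
python3 -m inch '[[-1.5,0.8,1,0],[-4.5,2.4,1,0],[-8,4.3,1,0],[-11.5,6.2,1,0],[-14.8,8,-1,0],[-17,9.3,-3,0],[-17.6,9.6,-5,0],[-17.7,9.7,-6,0]]' 7
python3 - <<'E'
from h import *
o,c=wristcam();s=bot.camera("scene");p=proj(c,np.array([.449,.1635,.154]));print(o["ee_pos"],p*.69)
cv2.imwrite("pics/p4.png",cv2.resize(np.hstack([c["img"][:,:,::-1],cv2.resize(s["img"][150:350,180:440,::-1],(520,400))]),(800,276)))
E
```

```text
time: 25.85
ee_pos: [0.6253, 0.0669, 0.2822]
tcp_rot: [-177.8, 0.1, 83.5]
wrist_force: [0.2, 0.8, -0.3]
opening: 0.0598
grasp_force: 0.0
time: 26.85
ee_pos: [0.4471, 0.1642, 0.2198]
tcp_rot: [-177.7, 0.1, 83.6]
wrist_force: [-0.3, -0.6, 0.9]
opening: 0.0702
grasp_force: 0.0
[0.44705689 0.16422136 0.21984559] [225.52526309 142.34133397]
```

View pics/p4.png

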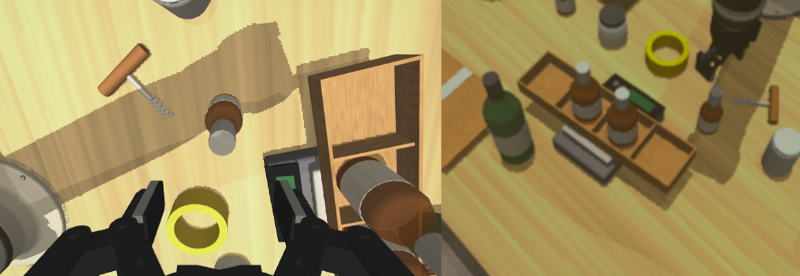

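```bash
python3 -m inch '[[0,0,-1,0],[0,0,-2.5,0],[0,0,-4.3,0],[0,0,-6.1,0],[0,0,-8,0],[0,0,-9.3,0],[0,0,-9.8,0],[0,0,-9.8,0]]'
python3 -m inch '[[0,0,0,0],[0,0,0,0],[0,0,0,0],[0,0,0,0],[0,0,0,0],[0,0,0,0],[0,0,0,0],[0,0,0,0]]' 2.2 50
python3 -m inch '[[0,0,1,0],[0,0,3,0],[0,0,5.5,0],[0,0,8,0],[0,0,11,0],[0,0,13.5,0],[0,0,15,0],[0,0,15,0]]'
```

```text
time: 27.95
ee_pos: [0.4486, 0.1639, 0.1228]
tcp_rot: [-177.8, 0.1, 83.5]
wrist_force: [-0.2, 0.4, 0.2]
opening: 0.0701
grasp_force: 0.0
time: 28.95
ee_pos: [0.4488, 0.1641, 0.1235]
tcp_rot: [-177.8, 0.1, 83.5]
wrist_force: [-0.6, 1.1, 5.9]
opening: 0.0256
grasp_force: 49.1
time: 29.95
ee_pos: [0.4489, 0.164, 0.2737]
tcp_rot: [-177.8, 0.1, 83.5]
wrist_force: [0.1, -0.2, -3.3]
opening: 0.0258
grasp_force: 49.6
```

```bash
python3 -m inch '[[1,0,0,0],[3,0,0,0],[6,0,0,0],[9,0,0,0],[12,0,0,0],[14.5,0,0,0],[16,0,0,0],[16.3,0,0,0]]'
python3 -m inch '[[0,0,-0.3,0],[0,0,-1.2,0],[0,0,-2.4,0],[0,0,-3.6,0],[0,0,-4.8,0],[0,0,-6,0],[0,0,-6.8,0],[0,0,-7,0]]'
python3 -m inch '[[0,0,-0.1,0],[0,0,-0.2,0],[0,0,-0.3,0],[0,0,-0.37,0],[0,0,-0.42,0],[0,0,-0.46,0],[0,0,-0.5,0],[0,0,-0.5,0]]'
```

```text
time: 30.95
ee_pos: [0.6124, 0.1637, 0.2706]
tcp_rot: [-177.6, 0.2, 83.5]
wrist_force: [0.2, 0.8, -2.4]
opening: 0.0257
grasp_force: 49.8
time: 31.95
ee_pos: [0.6113, 0.1639, 0.2021]
tcp_rot: [-177.7, 0.1, 83.5]
wrist_force: [0.9, 1.2, -2.6]
opening: 0.0258
grasp_force: 49.8
time: 32.95
ee_pos: [0.6116, 0.1639, 0.1978]
tcp_rot: [-177.8, 0.1, 83.5]
wrist_force: [0.1, -0.4, -3.1]
opening: 0.026
grasp_force: 49.8
```

```bash
python3 -m inch '[[0,0,-0.03,0],[0,0,-0.06,0],[0,0,-0.08,0],[0,0,-0.1,0],[0,0,-0.1,0],[0,0,-0.1,0],[0,0,-0.1,0],[0,0,-0.1,0]]'
```

```text
time: 33.95
ee_pos: [0.6116, 0.164, 0.1976]
tcp_rot: [-177.8, 0.1, 83.5]
wrist_force: [-2.3, -0.1, 4.1]
opening: 0.0258
grasp_force: 50.6
```

```bash
python3 -m inch '[[0,0,0,0],[0,0,0,0],[0,0,0,0],[0,0,0,0],[0,0,0.3,0],[0,0,1.5,0],[0,0,4,0],[0,0,8,0]]' 6
python3 -m inch '[[-2,-1,2,0],[-5,-3,2,0],[-8.5,-6,2,0],[-12,-10,2,0],[-14.5,-15,2,0],[-16,-20,1,0],[-16.2,-24,0,0],[-16.2,-26,0,0]]' 7
python3 -m inch '[[0,-2,0,0],[0,-6,0,0],[0,-11,0,0],[0,-16,-1,0],[0,-20,-2,0],[0,-22,-4,0],[0,-22.8,-5.5,0],[0,-22.8,-6,0]]'
python3 - <<'E'
from h import *
o,c=wristcam();s=bot.camera("scene");p=proj(c,np.array([.449,-.324,.154]));print(o["ee_pos"],p*.69)
cv2.imwrite("pics/p5.png",cv2.resize(np.hstack([c["img"][:,:,::-1],cv2.resize(s["img"][150:350,180:440,::-1],(520,400))]),(800,276)))
E
```

```text
time: 34.95
ee_pos: [0.6111, 0.1638, 0.2776]
tcp_rot: [-177.7, 0.1, 83.5]
wrist_force: [0.3, -0.3, 0.2]
opening: 0.0601
grasp_force: 0.0
time: 35.95
ee_pos: [0.4489, -0.0978, 0.2775]
tcp_rot: [-177.8, 0.1, 83.4]
wrist_force: [0.6, -0.2, -0.1]
opening: 0.0696
grasp_force: 0.0
time: 36.95
ee_pos: [0.4493, -0.3238, 0.2163]
tcp_rot: [-177.7, 0.1, 83.5]
wrist_force: [0.7, 0.3, 0.5]
opening: 0.0695
grasp_force: 0.0
[ 0.44932986 -0.32381383  0.21627809] [223.10291403 143.38056363]
```

View pics/p5.png

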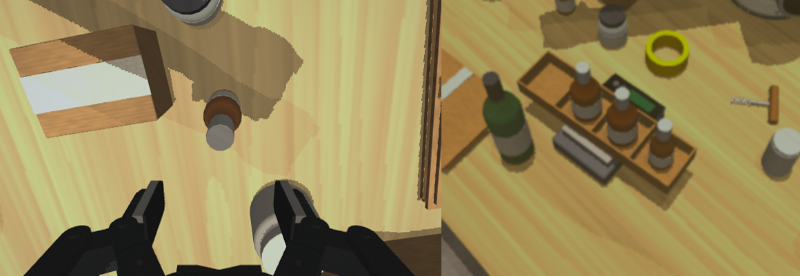

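```bash
python3 -m inch '[[0,0.3,-1,0],[0,0.3,-2.5,0],[0,0.3,-4.3,0],[0,0.3,-6.1,0],[0,0.3,-7.8,0],[0,0.3,-8.9,0],[0,0.3,-9.4,0],[0,0.3,-9.4,0]]'
python3 -m inch '[[0,0,0,0],[0,0,0,0],[0,0,0,0],[0,0,0,0],[0,0,0,0],[0,0,0,0],[0,0,0,0],[0,0,0,0]]' 2.2 50
python3 -m inch '[[0,0,1,0],[0,0,3,0],[0,0,5.5,0],[0,0,8,0],[0,0,11,0],[0,0,13.5,0],[0,0,15,0],[0,0,15,0]]'
```

```text
time: 38.05
ee_pos: [0.4495, -0.321, 0.1228]
tcp_rot: [-177.8, 0.1, 83.5]
wrist_force: [0.9, -1.1, 0.0]
opening: 0.0703
grasp_force: 0.0
time: 39.05
ee_pos: [0.4498, -0.3212, 0.1235]
tcp_rot: [-177.8, 0.1, 83.5]
wrist_force: [-0.2, -0.3, 5.7]
opening: 0.0259
grasp_force: 49.2
time: 40.05
ee_pos: [0.4499, -0.3212, 0.2737]
tcp_rot: [-177.8, 0.1, 83.5]
wrist_force: [0.5, -0.4, -3.8]
opening: 0.0259
grasp_force: 49.6
```

```bash
python3 -m inch '[[1,1,0,0],[3.5,3.3,0,0],[7,6.7,0,0],[10.5,10,0,0],[14,13.4,0,0],[17.5,16.7,0,0],[19.7,18.8,0,0],[20.2,19.3,0,0]]'
python3 -m inch '[[0,0,-0.2,0],[0,0,-1,0],[0,0,-1.8,0],[0,0,-2.5,0],[0,0,-2.7,0],[0,0,-2.7,0],[0,0,-2.7,0],[0,0,-2.7,0]]'
python3 - <<'E'
from h import *
o,c=wristcam();print(np.array(c["mount"])[:3,3],-np.array(c["R"]).T@c["t"])
s=bot.camera("scene")
cv2.imwrite("pics/p6.png",cv2.resize(np.hstack([c["img"][:,:,::-1],cv2.resize(s["img"][150:350,180:440,::-1],(520,400))]),(800,276)))
E
```

```text
time: 41.05
ee_pos: [0.6527, -0.1255, 0.2705]
tcp_rot: [-177.6, 0.1, 83.7]
wrist_force: [-0.2, -0.4, -3.8]
opening: 0.0255
grasp_force: 49.8
time: 42.05
ee_pos: [0.6517, -0.128, 0.246]
tcp_rot: [-177.8, 0.1, 83.5]
wrist_force: [-0.1, 0.5, -3.0]
opening: 0.0256
grasp_force: 49.8
[ 0.08427577 -0.0014843  -0.15967459] [ 0.66585921 -0.04452589  0.40550571]
```

View pics/p6.png

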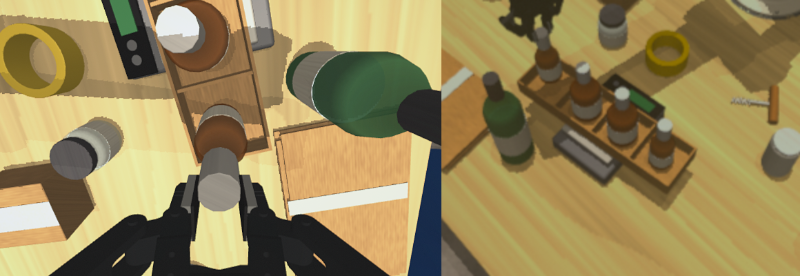

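```bash
python3 -m inch '[[0,0,-0.4,0],[0,0,-1.2,0],[0,0,-2,0],[0,0,-2.8,0],[0,0,-3.5,0],[0,0,-4,0],[0,0,-4.3,0],[0,0,-4.4,0]]'
python3 -m inch '[[0,0,-0.1,0],[0,0,-0.18,0],[0,0,-0.25,0],[0,0,-0.3,0],[0,0,-0.35,0],[0,0,-0.39,0],[0,0,-0.43,0],[0,0,-0.43,0]]'
```

```text
time: 43.15
ee_pos: [0.6515, -0.128, 0.2018]
tcp_rot: [-177.8, 0.1, 83.5]
wrist_force: [-0.8, -0.4, -3.0]
opening: 0.0257
grasp_force: 49.8
time: 44.15
ee_pos: [0.6515, -0.128, 0.1977]
tcp_rot: [-177.8, 0.1, 83.5]
wrist_force: [-0.7, -0.6, -1.5]
opening: 0.0255
grasp_force: 49.9
```

```bash
python3 -m inch '[[0,0,-0.03,0],[0,0,-0.06,0],[0,0,-0.08,0],[0,0,-0.09,0],[0,0,-0.09,0],[0,0,-0.09,0],[0,0,-0.09,0],[0,0,-0.09,0]]'
```

```text
time: 45.15
ee_pos: [0.6516, -0.1281, 0.1976]
tcp_rot: [-177.9, 0.1, 83.5]
wrist_force: [-0.7, 1.1, 5.6]
opening: 0.0257
grasp_force: 50.6
```

```bash
python3 -m inch '[[0,0,0,0],[0,0,0,0],[0,0,0,0],[0,0,0,0],[0,0,0.3,0],[0,0,1.5,0],[0,0,4,0],[0,0,8,0]]' 6
python3 -m inch '[[-1,0,1,0],[-4,0,2,0],[-8,0,2,0],[-12,0,2,0],[-16,0,2,0],[-18,0,2,0],[-18,0,2,0],[-18,0,2,0]]'
python3 - <<'E'
from h import *
s=bot.camera("scene");t=bot.camera("top")
cv2.imwrite("pics/p7.png",np.hstack([cv2.resize(x,(400,308)) for x in(s["img"][150:350,180:440,::-1],t["img"][130:230,240:370,::-1])]))
E
```

```text
time: 46.15
ee_pos: [0.6511, -0.128, 0.2774]
tcp_rot: [-177.7, 0.1, 83.5]
wrist_force: [0.1, -0.2, 0.9]
opening: 0.0601
grasp_force: 0.0
time: 47.15
ee_pos: [0.472, -0.1281, 0.2965]
tcp_rot: [-177.8, 0.1, 83.5]
wrist_force: [-0.1, -0.2, 0.1]
opening: 0.0599
grasp_force: 0.0
```

View pics/p7.png

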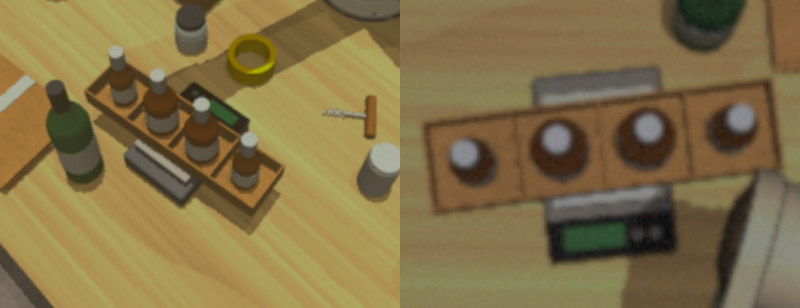

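All four bottles stand upright in their cells: minis at (470,160) and (733,125), stubbies at (558,148) and (645,138). The tray is level and in place, so I'll hand in.

```bash
python3 -c "
from workcell import bot
print(bot.job_done())"
```

```text
the job is handed in; nothing more can be done
None
```

I handed the job in at about 47 s: both stubby bottles stand upright in the middle cells and both small ones in the end cells, and in the last pictures the tray is level and in place; the hand-in returned no verdict.

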